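Refile the film boxes in the archive rack

ROBOT

A 7-joint arm with a two-finger parallel gripper is mounted at the origin on the work surface. World frame = base frame: x ahead of the robot, y to its left, z up, the work surface at z = 0. Lengths are in m, angles in degrees, forces in N, time in s.
With the tool pointing down it reaches from about 0.35 to 0.9 m from the base axis. Payload 7.2 kg.
Tool frame: the origin (TCP) lies on the centre line of the jaws, within the pads' length; the fingertips stand 22 mm ahead of it and the grasp point (between the pads) lies 3 mm ahead of it; y points along the fingers, z is the direction in which the jaws open and shut, and the axes are right-handed (so a half turn about y gives the same grasp; the last joint's range is limited). The gripper opens to 85 mm and grips with 20 to 120 N. Pads are 22 mm wide; open, the fingers measure 114 mm over their backs; the gripper's body (76 mm by 85 mm) begins 54 mm behind the grasp point. The pads swing forward as they close: fully open they stand 13 mm farther back than shut.
Start: joints at [-74.954, 23.554, -0.728, 91.456, 0.321, 64.991, -4.71], TCP at [0.203, 0.591, 0.253] pointing down, gripper open.
Joint ranges: [-169.25, 169.25], [-16.82, 113.86], [-84.01, 82.57], [7.8, 145.47], [-59.2, 239.2], [7.22, 106.19], [-163.78, 163.78]. Speed limits (degrees/s): [136.94, 136.94, 172.46, 172.46, 180, 180, 180].

INTERFACE

Orientations are given as a 3x3 rotation matrix whose columns are the frame's x, y, z axes.
In Python, from cell import get_state, get_image, get_calibration, sign_off gives the robot as it stands.
- The arm moves only by the tool step_arm, never from a script. Its argument "motion" is text: rows parted by semicolons, each of 5 numbers parted by spaces: the shift along the tool's x, y, z in cm, then the turn about the tool's y in rad, then the opening, from 0 (shut) to 1 (fully open). A call has 1 to 5 rows; each row is the pose to reach, as a shift and turn from the pose commanded when the call began, along the tool's axes at that moment; what a row does not reach only later rows make up. A row lasts 1/8 s, in which the tool goes at most 62.5 mm and 10.7 degrees, less where a joint would pass 70% of its speed; a pose out of reach is approached as far as the arm can. A call with a gripper value outside its range is refused whole. The fingers move at their own pace and stop on an object; "grip_force" is the grip in N (left out, the last holds). Time passes only in rows, so rows that repeat a pose let the fingers close. It gives the time, the measured TCP pose, the force and the opening at its end, in the units of the state.
- get_state(): the state, without advancing time (a new reading comes with each control period).
- get_image(name): name is "scene" or "top" or "wrist"; returns (picture, depth): 400x640x3 uint8, blue, green, red; 400x640 float32, m along the optical axis (not along the pixel's ray), 0 where there is no reading.
- get_calibration(name): a dict with "fovy" (degrees; the focal length in pixels is half the picture's height over the tangent of half this angle, whatever the lens; pixels are square), "cx", "cy" (the principal point, pixels), "pose" (4x4, takes a point from camera to world coordinates). Camera axes: x right, y up, looking along -z (the intrinsics and any distortion apply to the point x, -y, -z); pixel columns grow to the right and rows downward; lengths in m; the calibration is good to about 2 mm. A picture is of the moment at which its call begins: read the wrist's pose just before it. get_calibration takes no time and is no camera call; for the wrist camera it gives the pose at the moment of the call.
- sign_off(): hands the job in, once; it reports no verdict.
The state is a dict: "time": time; "q": joint angles; "qd": joint speeds; "joint_torque": joint torques, N m; "ee_pos": TCP position; "ee_rot": TCP orientation; "ft_force": force on the tool from outside, world axes, zero at the start; "ft_torque": the same for the moment, N m; "width": finger opening in m.
Only numpy, scipy, OpenCV 4.12 (cv2) and the standard library are available. Lean on these libraries where they do the work, as an engineer would, in place of code of your own. Each camera call takes 0.05 s, during which the arm holds its last target. There are 200 camera calls.

TASK

Unlock the film-box rack: draw the locking pin straight out of its bore and hang it by its collar in the open notch beside it, then slide the hold-down bar fully back. Return every film box on the table upright to its own bay, standing on the bay's floor (the bars on its label match the bars on the bay's label), then slide the bar shut over the boxes and leave the pin in the notch for the archivist to lock up. Leave the other things on the desk alone.

Things in the scene. Friction and masses are not known exactly. Their poses are not given: they have to be found in the camera images.
- rack: Fixed grey steel rack, base 160 x 400 mm, 6 mm thick. Origin: centre of its underside; x points to its back (away from the robot), y left along the row, z up. Five open-topped bays stand on its base 70 mm apart along y (y = -140 to 140 mm, x = 0; which stands where varies). Cheeks 78 mm high at both ends, inner faces at y = 190 and -188 mm.
- bar (a joint): Aluminium hold-down bar along the rack's y over all bays, 24 mm wide (x), underside 78 and top 86 mm above the table. 0 = shut: centre line at the rack's x = 12 mm, blocking the bays. Slides along the rack's +x (away from the robot), in m, to a stop at 0.055 = fully open. About 2 N of friction; stays where left. Locked at 0 while the pin is in the bore.
- bar_knob (a point): Top centre of the upright black round knob on the middle of the bar (20 mm diameter, 34 mm tall, standing on the bar's top), moves with the bar. Can be pinched or pushed.
- bore (a point): Centre of the mouth of the locking bore: 14 mm square, vertical, in the top face of the bar's right-hand end, 86 mm above the table, going down into the cheek. The pin stands here at the start. Fixed to the rack (does not slide with the bar); axes as the rack's.
- notch (a point): Parking notch at the right-hand cheek: level steel fork 6 mm thick, top face 78 mm above the table, two prongs along the rack's x, 16 mm gap, open to the rack's -x. This point: middle of the gap on the top face, where the pin's shank belongs; the gap runs from 28 mm before it (-x, open end) to 18 mm behind it. Axes as the rack's. It is 57 mm to -y and 22 mm to -x of the bore.
- pin: Loose steel locking pin, 60 g, upright. Origin: on its axis at the underside of its collar (26 mm diameter, 4 mm thick); z up. Below: round shank 10 mm in diameter, 40 mm long. Above: dark round grip 18 mm in diameter from z = 4 to 40 mm. It hangs by its collar in bore or notch, free to lift straight up.
- bay1: Fixed open-topped dark steel bay for box 1, its white label (30 x 52 mm, facing up, on a ledge centred 58 mm to the bay's -x) bears 1 black bar. Inside 74 mm (x) by 38 mm (y), 3 mm walls 26 mm high; at the four corners the side walls rise to 46 mm as guides (14 mm long in x, leaving 52 mm between them for fingers). Origin: centre of its floor, 6 mm above the table; axes as the rack's.
- bay2: Fixed open-topped dark steel bay for box 2, its white label (30 x 52 mm, facing up, on a ledge centred 58 mm to the bay's -x) bears 2 black bars. Inside 74 mm (x) by 42 mm (y), 3 mm walls 26 mm high; at the four corners the side walls rise to 46 mm as guides (14 mm long in x, leaving 52 mm between them for fingers). Origin: centre of its floor, 6 mm above the table; axes as the rack's.
- bay3: Fixed open-topped dark steel bay for box 3, its white label (30 x 52 mm, facing up, on a ledge centred 58 mm to the bay's -x) bears 3 black bars. Inside 74 mm (x) by 46 mm (y), 3 mm walls 26 mm high; at the four corners the side walls rise to 46 mm as guides (14 mm long in x, leaving 52 mm between them for fingers). Origin: centre of its floor, 6 mm above the table; axes as the rack's.
- bay4: Fixed open-topped dark steel bay for box 4, its white label (30 x 52 mm, facing up, on a ledge centred 58 mm to the bay's -x) bears 4 black bars. Inside 74 mm (x) by 50 mm (y), 3 mm walls 26 mm high; at the four corners the side walls rise to 46 mm as guides (14 mm long in x, leaving 52 mm between them for fingers). Origin: centre of its floor, 6 mm above the table; axes as the rack's.
- bay5: Fixed open-topped dark steel bay for box 5, its white label (30 x 52 mm, facing up, on a ledge centred 58 mm to the bay's -x) bears 5 black bars. Inside 74 mm (x) by 54 mm (y), 3 mm walls 26 mm high; at the four corners the side walls rise to 46 mm as guides (14 mm long in x, leaving 52 mm between them for fingers). Origin: centre of its floor, 6 mm above the table; axes as the rack's.
- box1: Loose closed cardboard film box, 64 mm long (x), 28 mm thick (y), 62 mm high (z), about 120 g, bottom-heavy (steel plate inside the base), white labels; the label on top bears 1 black bar across it. Stands upright; origin: centre of its underside. May be absent. Either end may face the robot in the bay.
- box2: Loose closed cardboard film box, 64 mm long (x), 32 mm thick (y), 62 mm high (z), about 135 g, bottom-heavy (steel plate inside the base), white labels; the label on top bears 2 black bars across it. Stands upright; origin: centre of its underside. May be absent. Either end may face the robot in the bay.
- box3: Loose closed cardboard film box, 64 mm long (x), 36 mm thick (y), 62 mm high (z), about 150 g, bottom-heavy (steel plate inside the base), white labels; the label on top bears 3 black bars across it. Stands upright; origin: centre of its underside. May be absent. Either end may face the robot in the bay.
- box4: Loose closed cardboard film box, 64 mm long (x), 40 mm thick (y), 62 mm high (z), about 165 g, bottom-heavy (steel plate inside the base), white labels; the label on top bears 4 black bars across it. Stands upright; origin: centre of its underside. May be absent. Either end may face the robot in the bay.
- box5: Loose closed cardboard film box, 64 mm long (x), 44 mm thick (y), 62 mm high (z), about 180 g, bottom-heavy (steel plate inside the base), white labels; the label on top bears 5 black bars across it. Stands upright; origin: centre of its underside. May be absent. Either end may face the robot in the bay.
- stapler: Grey and black stapler, 130 x 34 x 45 mm; origin: centre of its underside. Not part of the job: leave it alone.
- tape_roll: Roll of clear tape lying flat, 64 mm diameter, 24 mm high; origin: centre of its underside. Not part of the job: leave it alone.
- rubber_stamp: Wooden rubber stamp, 36 mm diameter, 62 mm high; origin: centre of its underside. Not part of the job: leave it alone.
- clip_dish: White dish, 68 mm diameter, 25 mm high; origin: centre of its underside. Not part of the job: leave it alone.
- glue_stick: White glue stick standing up, 26 mm diameter, 90 mm high; origin: centre of its underside. Not part of the job: leave it alone.
- ink_pad: Black ink pad, 70 x 100 x 18 mm; origin: centre of its underside. Not part of the job: leave it alone.
- mug: White mug, 80 mm diameter, 95 mm high; origin: centre of its underside. Not part of the job: leave it alone.
Things that resemble listed ones, but are neither listed nor needed, are in the scene too. Leave any yellow look-alike of the box1 alone.

How it is judged (in metres and radians):
On the way, in this order (a step that is already met when the one before it is completed fails the run):
1. the locking pin hangs upright by its collar in the side notch (x of pin in the frame of notch between -0.022 and 0.016 m and y of pin in the frame of notch between -0.006 and 0.006 m and z of pin in the frame of notch between -0.004 and 0.004 m and angle between pin's own z axis and vertical below 0.15 rad), for 0.2 s.
2. the hold-down bar is slid back, within 5 mm of its stop (value of joint bar above 0.05 m), for 0.2 s.
3. every box present stands on the floor of its own bay (x of box1 in the frame of bay1 between -0.008 and 0.008 m and y of box1 in the frame of bay1 between -0.008 and 0.008 m and z of box1 in the frame of bay1 between -0.004 and 0.004 m and angle between each of box1, box2, box3, box4, box5's own z axis and vertical below 0.12 rad and x of box2 in the frame of bay2 between -0.008 and 0.008 m and y of box2 in the frame of bay2 between -0.008 and 0.008 m and z of box2 in the frame of bay2 between -0.004 and 0.004 m and x of box3 in the frame of bay3 between -0.008 and 0.008 m and y of box3 in the frame of bay3 between -0.008 and 0.008 m and z of box3 in the frame of bay3 between -0.004 and 0.004 m and x of box4 in the frame of bay4 between -0.008 and 0.008 m and y of box4 in the frame of bay4 between -0.008 and 0.008 m and z of box4 in the frame of bay4 between -0.004 and 0.004 m and x of box5 in the frame of bay5 between -0.008 and 0.008 m and y of box5 in the frame of bay5 between -0.008 and 0.008 m and z of box5 in the frame of bay5 between -0.004 and 0.004 m), for 0.2 s.
4. the bar is shut over the boxes (within 8 mm) (value of joint bar below 0.008 m), for 0.2 s.
At the end, for the whole second after the job is handed in: Every box present stands upright on the floor of the bay with its own label (within 8 mm sideways, 4 mm in height, 0.12 rad), the bar is within 8 mm of shut, the pin hangs upright by its collar in the notch (collar within 4 mm of the fork's top, 6 mm of its middle line), all at rest (all of step 1 and all of step 3 and value of joint bar below 0.008 m and linear speed of each of box1, box2, box3, box4, box5, pin below 0.02 m/s); the robot touches nothing.
It fails at once if something that is not part of the job (stapler, tape roll, stamp, dish, glue stick, ink pad, mug) is moved more than 30 mm (distance of any of stapler, tape_roll, rubber_stamp, clip_dish, glue_stick, ink_pad, mug from where it was at the start of the episode above 0.03 m).
Of box1, box2, box3, box4, box5 only 3 to 5 are there at a start; the rules pass over those that are not, and their reading is None.
At some moment in a run one of box1, box2, box3, box4, box5 may be knocked a few centimetres aside while the robot is not near it.
It also fails if it takes over 210 s, if anything falls off the work surface, if the arm or the gripper's body presses on something with over 40 N, if the wrist force passes 120 N, or if a joint passes its speed limit or range.

## Working session

There is one attempt and no reset: what is moved stays moved. The work goes in short steps, Python scripts to look and compute and a tool call to move; the robot and the scene stay as the last step left them, time stands still between calls to the robot, and variables do not carry over. Pictures are saved under pics/ and viewed, about 12 in all and at most 16, crops included, and the job is handed in when it is done.

Besides the shell and the picture viewer there is one more tool, called after ">>>" as name(argument=value, ...) on one line, values as JSON. step_arm: Moves the arm, as the interface text tells. Its arguments: {"type":"object","properties":{"motion":{"type":"string"},"grip_force":{"type":"number"}},"required":["motion"]}

```bash
ls; mkdir -p pics
python3 - <<'E'
from cell import *
import cv2,numpy as np
np.set_printoptions(precision=4,suppress=True)
s=get_state();print(s)
for n in("top","scene"):
    c=get_calibration(n);print(n,c)
    i,d=get_image(n);cv2.imwrite(f"pics/{n}1.png",i);np.save(f"pics/{n}1.npy",d)
E
```

```text
pics
{'time': 0.0, 'q': array([-74.9542,  23.5992,  -0.7265,  91.5058,   0.3205,  64.9925,
        -4.7065]), 'qd': array([ 0.0026, -0.0242,  0.0228,  0.0563, -0.0659, -0.0324, -0.0065]), 'joint_torque': array([  0.0002, -60.0631,   0.6827, -29.9403,   0.014 ,   0.0108,
         0.    ]), 'ee_pos': array([0.2029, 0.5906, 0.2524]), 'ee_rot': array([[ 0.9458, -0.0004,  0.3248],
       [-0.3248, -0.0016,  0.9458],
       [ 0.0001, -1.    , -0.0017]]), 'ft_force': array([ 0.6028, -0.3595, -0.3484]), 'ft_torque': array([-0.0021, -0.0329, -0.0056]), 'width': 0.08533806533427211}
top {'fovy': 46.014372567465465, 'cx': 324.4889633978038, 'cy': 200.1979806935833, 'pose': array([[-0.0183,  0.99  , -0.1399,  0.2641],
       [-0.9997, -0.0161,  0.0171, -0.0137],
       [ 0.0146,  0.1402,  0.99  ,  1.5858],
       [ 0.    ,  0.    ,  0.    ,  1.    ]])}
scene {'fovy': 44.8215642332515, 'cx': 311.4286384181953, 'cy': 200.59716689351697, 'pose': array([[ 0.6983, -0.429 ,  0.5729,  1.2083],
       [ 0.7154,  0.4427, -0.5405, -0.684 ],
       [-0.0217,  0.7874,  0.6161,  0.8855],
       [ 0.    ,  0.    ,  0.    ,  1.    ]])}
```

View pics/top1.png

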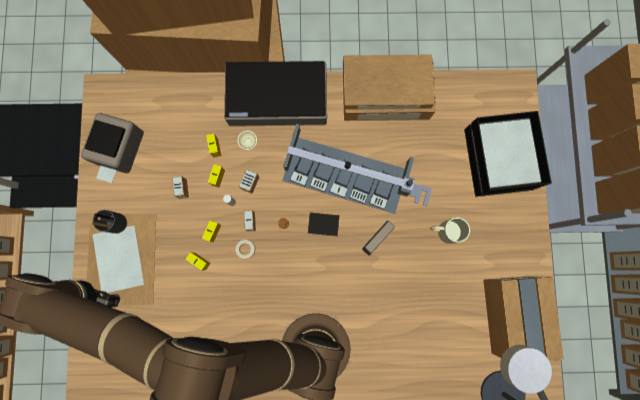

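View pics/scene1.png

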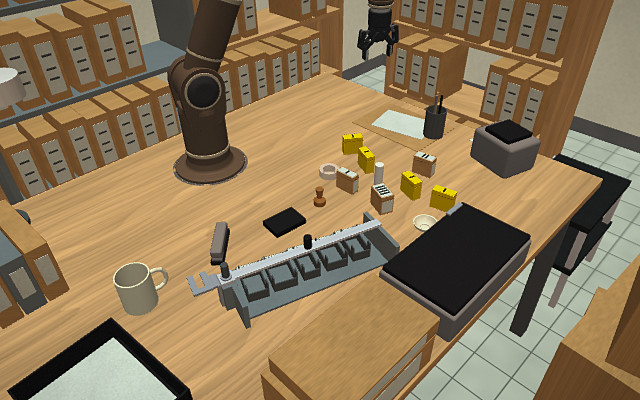

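Top view: rack at about (350,175), with the pin near (408,187), the notch at (424,193) and the knob at (348,165). The brown boxes are at (179,187), (248,180) and (249,220). The yellow ones are look-alikes. Next I'll zoom in.

```bash
python3 - <<'E'
import cv2,numpy as np
i=cv2.imread("pics/top1.png")
a=cv2.resize(i[165:235,165:265],None,fx=4,fy=4,interpolation=cv2.INTER_CUBIC)
b=cv2.resize(i[120:215,280:440],None,fx=5,fy=5,interpolation=cv2.INTER_CUBIC)
c=np.zeros((580-0,800,3),np.uint8);c[:475-0]=b[:475] 
o=np.zeros((600,800,3),np.uint8);o[:320,:]=cv2.resize(b,(540,320)).shape and 0
o[:320,:540]=cv2.resize(b,(540,320));o[320:600,:400]=a
cv2.imwrite("pics/crop1.png",o)
E
cat > h.py <<'E'
from cell import *
import cv2,numpy as np
np.set_printoptions(precision=4,suppress=True)
def cloud(n,d,c):
    f=200/np.tan(np.radians(c["fovy"]/2))
    v,u=np.indices(d.shape)
    p=np.stack([(u-c["cx"])/f*d,-(v-c["cy"])/f*d,-d],-1)
    return p@c["pose"][:3,:3].T+c["pose"][:3,3]
def proj(c,P):
    f=200/np.tan(np.radians(c["fovy"]/2))
    q=(np.atleast_2d(P)-c["pose"][:3,3])@c["pose"][:3,:3]
    return np.stack([c["cx"]+f*q[:,0]/-q[:,2],c["cy"]-f*q[:,1]/-q[:,2]],-1)
def at(c,uv,z):  # pixel -> world point at height z
    f=200/np.tan(np.radians(c["fovy"]/2));uv=np.atleast_2d(uv)
    r=np.stack([(uv[:,0]-c["cx"])/f,-(uv[:,1]-c["cy"])/f,-np.ones(len(uv))],-1)@c["pose"][:3,:3].T
    t=c["pose"][:3,3];return t+r*((z-t[2])/r[:,2])[:,None]
E
python3 - <<'E'
from h import *
c=get_calibration("top");d=np.load("pics/top1.npy");P=cloud("top",d,c)
i=cv2.imread("pics/top1.png")
for n,(u,v) in dict(A=(179,187),B=(248,180),C=(249,220)).items():
    w=P[v-14:v+15,u-14:u+15].reshape(-1,3); im=i[v-14:v+15,u-14:u+15].reshape(-1,3)
    m=(w[:,2]>.054)&(w[:,2]<.07)&(np.abs(im[:,0].astype(int)-im[:,2])<90)
    (x,y),s,a=cv2.minAreaRect((w[m,:2]*1000).astype(np.float32));print(n,x,y,s,a,m.sum(),np.median(w[m,2]))
print("knob,pin,notch",at(c,(348,165),.12),at(c,(408,187),.126),at(c,(420,193),.078))
# bar: bright bluish pixels top at z~.086
w=P[120:215,280:440].reshape(-1,3);m=(np.abs(w[:,2]-.086)<.005)
(x,y),s,a=cv2.minAreaRect((w[m,:2]*1000).astype(np.float32));print("bar",x,y,s,a,m.sum())
q=w[m,:2];mu=np.median(q,0);_,_,vt=np.linalg.svd(q-q.mean(0));print(q.mean(0),vt[0],np.degrees(np.arctan2(*vt[0][::-1])))
E
```

```text
A 533.9395751953125 438.6948547363281 (64.6517562866211, 33.994415283203125) 8.629470825195312 200 0.061994028268905654
B 549.9561157226562 211.5245361328125 (41.52476501464844, 64.87965393066406) 67.42701721191406 239 0.06269406547180045
C 418.9054870605469 208.7128448486328 (63.45225524902344, 29.15459632873535) 3.9458861351013184 175 0.06268973168029701
knob,pin,notch [[ 0.583  -0.1158  0.12  ]] [[ 0.5081 -0.3028  0.126 ]] [[ 0.4958 -0.3506  0.078 ]]
bar 591.9034423828125 -158.9501495361328 (484.4139099121094, 144.17276000976562) 73.1070327758789 909
[ 0.5777 -0.1382] [0.3142 0.9494] 71.6875819542542
```

View pics/crop1.png

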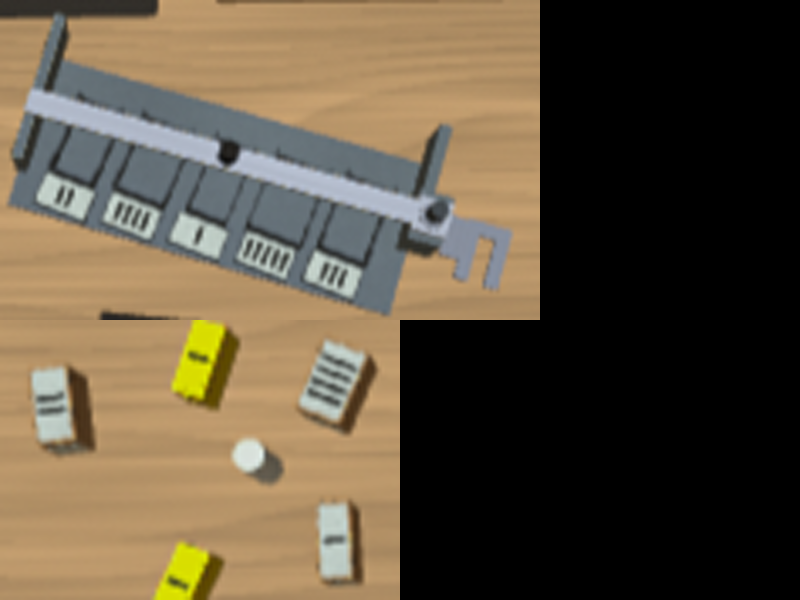

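The bays from left to right are 2, 4, 1, 5, 3. The boxes present are A = box2, B = box4 and C = box1. Now I'll refine the rack pose from the bar and label pixels.

Run:
```python
from h import *
c=get_calibration("top");d=np.load("pics/top1.npy");P=cloud("top",d,c);i=cv2.imread("pics/top1.png")
g=P[120:215,280:440];im=i[120:215,280:440].astype(int)
# bar: by colour, bright lavender, and depth
m=(np.abs(g[...,2]-.086)<.006)&(im.min(-1)>130)
n,l,st,ce=cv2.connectedComponentsWithStats(m.astype(np.uint8));k=1+np.argmax(st[1:,4])
v,u=np.nonzero(l==k);q=at(c,np.stack([u+280,v+120],-1).astype(float),.086)[:,:2]
(x,y),s,a=cv2.minAreaRect((q*1000).astype(np.float32));print("bar",x,y,s,a,len(q))
vx,vy,x0,y0=cv2.fitLine(q.astype(np.float32),cv2.DIST_HUBER,0,.001,.001).ravel();print(vx,vy,x0,y0,np.degrees(np.arctan2(vy,vx)))
def blob(cond,name):
    n,l,st,ce=cv2.connectedComponentsWithStats(cond.astype(np.uint8))
    for k in range(1,n):
        if st[k,4]>8:
            w=g[l==k];print(name,ce[k]+[280,120],st[k,4],w.mean(0),w[:,2].max())
blob((g[...,2]>.108)&(g[...,2]<.14),"tall")
blob((np.abs(g[...,2]-.078)<.004)&(np.indices(m.shape)[1]>130),"fork")
blob((im.min(-1)>150)&(g[...,2]<.06),"label")
cw=get_calibration("wrist");print(cw,get_state()["ee_pos"])
```

```text
bar 548.664306640625 -236.8368682861328 (246.14984130859375, 42.56011199951172) 68.52800750732422 444
0.33034948 0.9438587 0.54847974 -0.22960076 70.71001
tall [347.5484 164.6129] 31 [ 0.5844 -0.1144  0.1195] 0.1260239515327377
tall [409.5312 182.375 ] 32 [ 0.5231 -0.3086  0.1247] 0.13197911708716692
fork [412. 159.] 11 [ 0.6089 -0.3293  0.0789] 0.08121551596450116
fork [420.8967 192.75  ] 184 [ 0.4965 -0.3535  0.0784] 0.08196092437124802
fork [416.4 201.7] 10 [ 0.4674 -0.3375  0.0781] 0.08012294812408127
label [298.7404 177.8942] 104 [0.5637 0.045  0.0159] 0.025040982253300648
label [318.4416 183.5455] 77 [ 0.5432 -0.0214  0.0161] 0.023686317498285092
label [338.3509 189.5   ] 114 [ 0.5217 -0.0883  0.0157] 0.024337153981911497
label [358.194  195.1791] 67 [ 0.5012 -0.1549  0.0158] 0.02389613043273142
label [378.2967 201.0659] 91 [ 0.48   -0.2221  0.0162] 0.025458776110106385
{'fovy': 65.56584022700814, 'cx': 314.4667807441758, 'cy': 202.4924719904778, 'pose': array([[ 0.3245, -0.9079, -0.2655,  0.1361],
       [ 0.9459,  0.3109,  0.093 ,  0.6142],
       [-0.0019, -0.2813,  0.9596,  0.374 ],
       [ 0.    ,  0.    ,  0.    ,  1.    ]])} [0.2029 0.5907 0.2525]
```

>>> step_arm(motion="14.8 0 -18.6 0 1;14.8 0 -18.6 0 1;14.8 0 -18.6 0 1;14.8 0 -18.6 0 1;14.8 0 -18.6 0 1")

```text
time: 0.72
ee_pos: [0.2842, 0.3634, 0.2534]
ee_rot: [[0.944, 0.0, 0.33], [-0.33, -0.001, 0.944], [0.001, -1.0, -0.001]]
ft_force: [-0.8, -0.1, 0.6]
width: 0.0852
```

>>> step_arm(motion="14.8 0 -18.6 0 1;14.8 0 -18.6 0 1;14.8 0 -18.6 0 1;14.8 0 -18.6 0 1;14.8 0 -18.6 0 1")

```text
time: 1.35
ee_pos: [0.3631, 0.1409, 0.2534]
ee_rot: [[0.944, 0.0, 0.33], [-0.33, -0.0, 0.944], [0.0, -1.0, 0.0]]
ft_force: [-0.3, 0.4, -0.1]
width: 0.0853
```

>>> step_arm(motion="14.8 0 -18.6 0 1;14.8 0 -18.6 0 1;14.8 0 -18.6 0 1;14.8 0 -18.6 0 1;14.8 0 -18.6 0 1")

```text
time: 1.98
ee_pos: [0.4431, -0.0829, 0.2533]
ee_rot: [[0.944, 0.001, 0.329], [-0.329, -0.002, 0.944], [0.001, -1.0, -0.001]]
ft_force: [0.5, 1.0, -0.2]
width: 0.0849
```

>>> step_arm(motion="13.5 0 -16.6 0 1;13.5 0 -16.6 0 1;13.5 0 -16.6 0 1;13.5 0 -16.6 0 1;13.5 0 -16.6 0 1")

```text
time: 2.6
ee_pos: [0.5165, -0.2816, 0.2522]
ee_rot: [[0.946, -0.002, 0.325], [-0.325, -0.0, 0.946], [-0.001, -1.0, -0.001]]
ft_force: [-0.1, -1.2, 0.2]
width: 0.0856
```

Run:
```python
from h import *
print(get_state()["ee_pos"])
c=get_calibration("wrist");i,d=get_image("wrist")
cv2.imwrite("pics/w1.png",i);np.save("pics/w1.npy",d);np.save("pics/w1pose.npy",c["pose"])
P=cloud("w",d,c)
for lo,hi,nm in((.108,.14,"tall"),(.074,.082,"fork"),(.082,.09,"bar")):
    m=((P[...,2]>lo)&(P[...,2]<hi)&(d>0)).astype(np.uint8)
    n,l,st,ce=cv2.connectedComponentsWithStats(m)
    for k in range(1,n):
        if st[k,4]>100:w=P[l==k];print(nm,ce[k],st[k,:5],w.mean(0),w.min(0),w.max(0))
```

```text
[ 0.5165 -0.2816  0.2522]
tall [522.5997 208.4221] [507 196  32  26 597] [ 0.5835 -0.115   0.1183] [ 0.5753 -0.1229  0.1081] [ 0.5947 -0.1033  0.1227]
tall [288.1132 215.9584] [277 203  23  26 433] [ 0.5226 -0.3071  0.1242] [ 0.5155 -0.3167  0.1081] [ 0.5329 -0.2994  0.1282]
tall [ 38.8363 295.4401] [   0  262   76   73 2438] [ 0.5207 -0.5499  0.1243] [ 0.4914 -0.5836  0.108 ] [ 0.5547 -0.5442  0.138 ]
tall [125.7735 391.7303] [111 379  33  21 393] [ 0.6514 -0.5363  0.1175] [ 0.6386 -0.5391  0.108 ] [ 0.6736 -0.5334  0.1342]
tall [497.404  391.3523] [477 380  42  20 599] [ 0.7753 -0.1693  0.1185] [ 0.7729 -0.192   0.108 ] [ 0.7769 -0.1527  0.1317]
fork [107.381   75.1088] [ 86  59  34  32 147] [ 0.3606 -0.4218  0.0781] [ 0.3423 -0.4335  0.074 ] [ 0.3758 -0.4163  0.0819]
fork [ 48.7322 100.3661] [ 35  61  52  84 661] [ 0.3625 -0.483   0.0781] [ 0.3373 -0.4952  0.074 ] [ 0.4068 -0.4465  0.082 ]
fork [131.0061 106.391 ] [ 96  85  60  63 491] [ 0.3912 -0.415   0.0784] [ 0.3758 -0.4635  0.074 ] [ 0.4134 -0.3894  0.082 ]
fork [245.8506 187.0633] [ 206  154  103   62 3145] [ 0.4948 -0.3447 
[... 349 characters left out ...]
 51 894] [ 0.7588 -0.0263  0.0786] [ 0.7493 -0.0506  0.074 ] [0.7954 0.0143 0.0819]
bar [114.1562 100.744 ] [ 78  57  63  92 621] [ 0.3836 -0.4229  0.0854] [ 0.343  -0.4637  0.082 ] [ 0.4133 -0.3996  0.09  ]
bar [41.6667 99.8819] [ 26  59  56  87 720] [ 0.3625 -0.4827  0.086 ] [ 0.3373 -0.4953  0.082 ] [ 0.4065 -0.4439  0.09  ]
bar [457.65   199.8009] [ 273  183  367   40 8172] [ 0.571  -0.1551  0.0868] [ 0.5033 -0.3288  0.082 ] [0.6362 0.0134 0.09  ]
bar [ 75.1667 279.7785] [ 51 250  50  60 492] [ 0.5279 -0.5487  0.086 ] [ 0.4915 -0.5538  0.082 ] [ 0.5679 -0.5439  0.09  ]
bar [609.3757 323.1387] [591 308  49  45 346] [ 0.7618 -0.0276  0.0867] [ 0.7541 -0.0457  0.082 ] [0.793  0.0081 0.09  ]
```

View pics/w1.png

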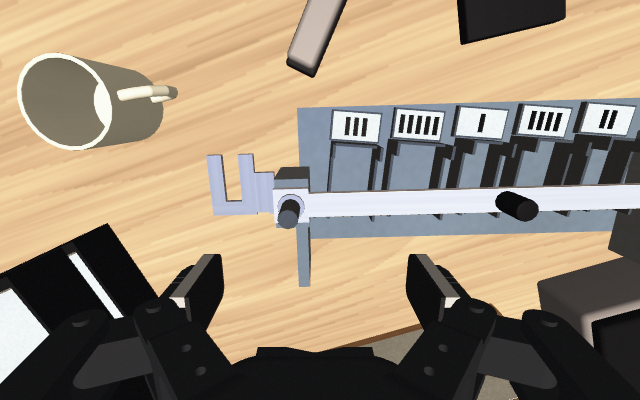

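The wrist view shows the pin at (290,212), the knob at (517,205) and the fork at (245,185) with its gap at (231,185). I'll use these for a tighter fit.

Run:
```python
from h import *
c=get_calibration("wrist");c["pose"]=np.load("pics/w1pose.npy");i=cv2.imread("pics/w1.png").astype(int);d=np.load("pics/w1.npy");P=cloud("w",d,c)
V,U=np.indices(d.shape)
def circ(m,nm):
    w=P[m];(x,y),r=cv2.minEnclosingCircle((w[:,:2]*1000).astype(np.float32));print(nm,w.mean(0),x,y,r,len(w))
circ((P[...,2]>.1225)&(P[...,2]<.131)&(abs(U-288)<30)&(abs(V-215)<20),"pin")
circ((P[...,2]>.1165)&(P[...,2]<.125)&(abs(U-517)<30)&(abs(V-207)<20),"knob")
m=((i.min(-1)>170)&(P[...,2]<.03)&(P[...,2]>.008)&(U>300)&(V<150)).astype(np.uint8)
m=cv2.morphologyEx(m,cv2.MORPH_CLOSE,np.ones((7,7)))
n,l,st,ce=cv2.connectedComponentsWithStats(m);L=[]
for k in range(1,n):
    if st[k,4]>300:
        uv=cv2.minAreaRect(np.argwhere(l==k)[:,::-1].astype(np.float32))[0];p=at(c,uv,.016)[0];L.append(p);print(uv,st[k,4],p,np.median(P[l==k][:,2]))
m=(abs(P[...,2]-.086)<.004)&(i.min(-1)>150)&(U>320)&(V>175)&(V<225)&(abs(U-517)>30)
w=P[m];print(cv2.fitLine(w[:,:2].astype(np.float32),cv2.DIST_HUBER,0,.001,.001).ravel())
# fork gap
m=(abs(P[...,2]-.078)<.005)&(U<262)&(U>200)&(V>150)&(V<220)&(i.min(-1)>110)
for v in(160,170,180,190,195):
    u=np.nonzero(m[v])[0];print(v,u)
```

```text
pin [ 0.5237 -0.3077  0.1266] 524.29345703125 -308.15570068359375 8.892199516296387 339
knob [ 0.5845 -0.1139  0.1203] 585.1439819335938 -113.2322998046875 10.335914611816406 449
(607.5176391601562, 118.77058410644531) 1317 [0.5625 0.0471 0.016 ] 0.015847010829514896
(544.1058349609375, 120.62352752685547) 1310 [ 0.5417 -0.0198  0.016 ] 0.015994531714980553
(481.4234924316406, 122.49411010742188) 1305 [ 0.521  -0.0861  0.016 ] 0.01586054596392572
(418.438232421875, 124.30293273925781) 1299 [ 0.5001 -0.153   0.016 ] 0.016055735255529058
(355.7588195800781, 126.13528442382812) 1294 [ 0.4792 -0.2198  0.016 ] 0.015952198481015867
[ 0.2986  0.9544  0.576  -0.1428]
160 [207 208 209 210 211 212 213 214 215 216 217 218 219 220 238 239 240 241
 242 243 244 245 246 247 248 249 250 251 252]
170 [208 209 210 211 212 213 214 215 216 217 218 219 220 221 222 239 240 241
 242 243 244 245 246 247 248 249 250 251 252 253]
180 [209 210 211 212 213 214 215 216 217 218 219 220 221 222 223 240 241 242
 243 244 245 246 247 248 249 250 251 252 253 254 255 256 257 258 259 260
 261]
190 [210 211 212 213 214 215 216 217 218 219 220 221 222 223 224 241 242 243
 244 245 246 247 248 249 250 251 252 253 254 255 256 257 258 259 260 261]
195 [211 212 213 214 215 216 217 218 219 220 221 222 223 224 242 243 244 245
 246 247 248 249 250 251 252 253 254 255 256 257 258 259 260 261]
```

>>> step_arm(motion="1.56 0 -2.24 -0.028 1;1.56 4 -2.24 -0.028 1;1.56 8 -2.24 -0.028 1;1.56 11 -2.24 -0.028 1;1.56 13 -2.24 -0.028 1")

```text
time: 3.28
ee_pos: [0.5234, -0.3048, 0.1218]
ee_rot: [[0.955, -0.001, 0.295], [-0.295, 0.002, 0.955], [-0.002, -1.0, 0.002]]
ft_force: [0.6, -0.9, -0.3]
width: 0.0852
```

>>> step_arm(motion="0 0 0 0 1;0 0 0 0 1;0 0 0 0 0.5;0 0 0 0 0.5;0 0 0 0 0.5", grip_force=30)

```text
time: 3.9
ee_pos: [0.5231, -0.3081, 0.1237]
ee_rot: [[0.954, 0.001, 0.298], [-0.298, -0.0, 0.954], [0.001, -1.0, 0.0]]
ft_force: [-0.2, -1.5, 0.1]
width: 0.0429
```

Run:
```python
from h import *
s=get_state();print(s["ee_pos"],s["width"],np.degrees(np.arctan2(s["ee_rot"][1,0],s["ee_rot"][0,0])))
c=get_calibration("wrist");c2=dict(c);c2["pose"]=np.load("pics/w1pose.npy")
print("gap",at(c2,(231.5,180),.078), proj(c2,[.4860,-.3557,.078]))
i,d=get_image("wrist");cv2.imwrite("pics/w2.png",i)
```

```text
[ 0.5231 -0.3081  0.1237] 0.0429391555756597 -17.353473899336038
gap [[ 0.4837 -0.3554  0.078 ]] [[232.145  182.3353]]
```

View pics/w2.png

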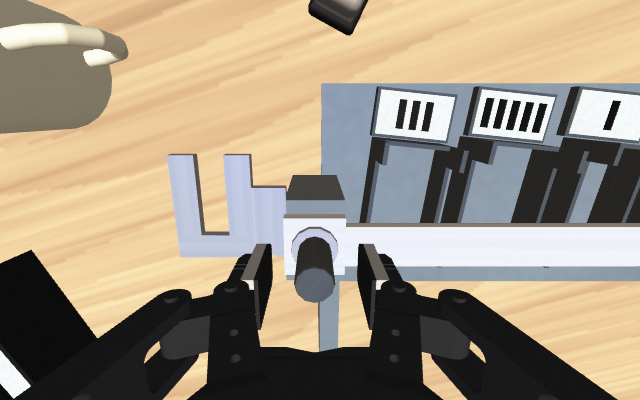

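The pin grip at (315,270) is centred between the pads. Closing on it.

>>> step_arm(motion="0 0 0 0 0.1;0 0 0 0 0.1;0 0 0 0 0.1;0 0 0 0 0.1;0 0 0 0 0.1", grip_force=40)

```text
time: 4.58
ee_pos: [0.523, -0.308, 0.1234]
ee_rot: [[0.954, 0.0, 0.298], [-0.298, -0.0, 0.954], [0.0, -1.0, -0.0]]
ft_force: [-1.3, 0.0, 2.5]
width: 0.0166
```

>>> step_arm(motion="0 -1 0 0 0.1;0 -2 0 0 0.1;0 -3.5 0 0 0.1;0 -5 0 0 0.1;0 -6 0 0 0.1")

```text
time: 5.2
ee_pos: [0.5233, -0.3082, 0.1848]
ee_rot: [[0.955, 0.001, 0.298], [-0.298, -0.0, 0.955], [0.001, -1.0, -0.0]]
ft_force: [-0.5, -0.1, -1.0]
width: 0.0167
```

>>> step_arm(motion="-1 0 -3 0 0.1;-2.2 0 -5.7 0 0.1;-2.2 0 -5.7 0 0.1;-2.2 0 -5.7 0 0.1;-2.2 1.5 -5.7 0 0.1")

```text
time: 5.82
ee_pos: [0.4865, -0.3552, 0.1686]
ee_rot: [[0.955, 0.002, 0.296], [-0.296, -0.001, 0.955], [0.002, -1.0, 0.0]]
ft_force: [1.5, 0.5, -1.0]
width: 0.0166
```

Run:
```python
from h import *
s=get_state();print(s["ee_pos"],s["width"])
i,d=get_image("wrist");cv2.imwrite("pics/w3.png",i)
```

```text
[ 0.4865 -0.3552  0.1686] 0.016583273759488794
```

View pics/w3.png

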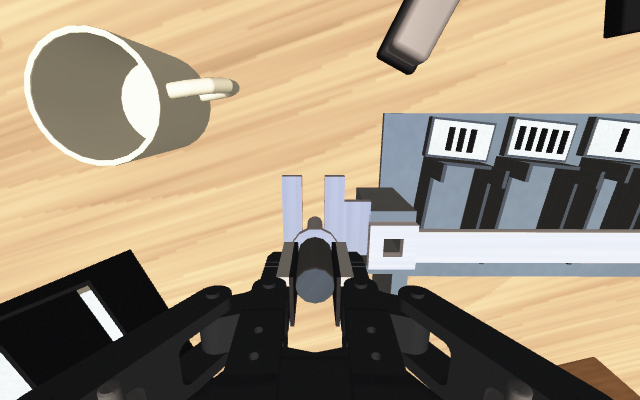

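The shank at (315,222) lines up with the gap centre at about (313). Lowering now.

>>> step_arm(motion="0 1.5 0 0 0.1;0 3 0 0 0.1;0 4.4 0 0 0.1;0 5.2 0 0 0.1;0 5.2 0 0 0.1")

```text
time: 6.5
ee_pos: [0.4849, -0.356, 0.1159]
ee_rot: [[0.954, -0.0, 0.298], [-0.298, 0.0, 0.954], [-0.0, -1.0, -0.0]]
ft_force: [-0.3, -0.0, -0.2]
width: 0.0164
```

>>> step_arm(motion="0 0 0 0 0.4;0 0 0 0 0.4;0 0 0 0 0.4;0 0 0 0 0.4;0 0 0 0 0.4")

```text
time: 7.12
ee_pos: [0.485, -0.3558, 0.1163]
ee_rot: [[0.955, 0.0, 0.298], [-0.298, 0.0, 0.955], [0.0, -1.0, 0.0]]
ft_force: [-0.1, -0.3, 0.1]
width: 0.034
```

>>> step_arm(motion="0 -3 0 0 0.4;0 -7 0 0 0.4;0 -10 0 0 0.4;0 -12 0 0 0.4;0 -12 0 0 0.4")

```text
time: 7.75
ee_pos: [0.4856, -0.3564, 0.2378]
ee_rot: [[0.954, 0.003, 0.298], [-0.298, -0.001, 0.955], [0.003, -1.0, -0.0]]
ft_force: [0.0, -0.0, -0.9]
width: 0.0343
```

Run:
```python
from h import *
s=get_state();print(s["ee_pos"],s["width"])
c=get_calibration("wrist");i,d=get_image("wrist");cv2.imwrite("pics/w4.png",i);P=cloud("w",d,c)
m=(P[...,2]>.11)&(P[...,2]<.125)&(np.hypot(P[...,0]-.486,P[...,1]+.3557)<.02)
w=P[m];print(w.mean(0),w[:,2].max(),len(w),cv2.minEnclosingCircle((w[:,:2]*1000).astype(np.float32)))
```

```text
[ 0.4856 -0.3564  0.2378] 0.03427125473246678
[ 0.4854 -0.3559  0.1181] 0.12058132655383266 394 ((486.4876403808594, -356.14276123046875), 8.982518196105957)
```

>>> step_arm(motion="2.2 0 26.15 0 0.6;2.2 0 26.15 0 0.6;2.2 0 26.15 0 0.6;2.2 0 26.15 0 0.6;2.2 0 26.15 0 0.6")

```text
time: 8.43
ee_pos: [0.585, -0.1066, 0.2343]
ee_rot: [[0.957, -0.002, 0.291], [-0.291, 0.002, 0.957], [-0.003, -1.0, 0.001]]
ft_force: [0.1, -0.9, 0.3]
width: 0.0516
```

>>> step_arm(motion="0 4 0 0 0.6;0 8 0 0 0.6;0 11.9 0 0 0.6;0 11.9 0 0 0.6;0 11.9 0 0 0.6")

```text
time: 9.05
ee_pos: [0.5842, -0.1137, 0.1181]
ee_rot: [[0.954, 0.0, 0.299], [-0.299, -0.001, 0.954], [0.001, -1.0, -0.0]]
ft_force: [0.6, -0.2, 0.3]
width: 0.0512
```

>>> step_arm(motion="0 0 0 0 0.1;0 0 0 0 0.1;0 0 0 0 0.1;0 0 0 0 0.1;0 0 0 0 0.1")

```text
time: 9.68
ee_pos: [0.5848, -0.1127, 0.1188]
ee_rot: [[0.955, 0.003, 0.298], [-0.298, 0.0, 0.955], [0.002, -1.0, 0.001]]
ft_force: [-0.7, 0.6, 7.5]
width: 0.0186
```

>>> step_arm(motion="1.5 0 0 0 0.1;3 0 0 0 0.1;4.5 0 0 0 0.1;5.7 0 0 0 0.1;5.7 0 0 0 0.1")

```text
time: 10.3
ee_pos: [0.6374, -0.1292, 0.1188]
ee_rot: [[0.955, -0.002, 0.298], [-0.298, 0.002, 0.955], [-0.003, -1.0, 0.001]]
ft_force: [-9.8, 3.8, 13.8]
width: 0.0187
```

>>> step_arm(motion="0 0 0 0 0.6;0 0 0 0 0.6;0 0 0 0 0.6;0 -3 0 0 0.6;0 -8 0 0 1")

```text
time: 10.92
ee_pos: [0.6373, -0.1293, 0.1964]
ee_rot: [[0.955, -0.004, 0.298], [-0.298, 0.0, 0.955], [-0.004, -1.0, -0.001]]
ft_force: [1.2, 0.8, -0.1]
width: 0.068
```

>>> step_arm(motion="0 -5 0 0 1;-6 -5 8 0 1;-14 -5 18 0.092 1;-18.4 -5 29.9 0.092 1;-18.4 -5 29.9 0.092 1")

```text
time: 11.55
ee_pos: [0.5707, 0.1121, 0.2476]
ee_rot: [[0.923, 0.001, 0.385], [-0.385, 0.0, 0.923], [0.001, -1.0, 0.001]]
ft_force: [0.8, 0.3, 0.2]
width: 0.0851
```

>>> step_arm(motion="0 0 0 0 1;0 0 0 0 1;0 0 0 0 1")

```text
time: 11.92
ee_pos: [0.5717, 0.1083, 0.2474]
ee_rot: [[0.922, 0.0, 0.387], [-0.387, -0.001, 0.922], [0.001, -1.0, -0.0]]
ft_force: [0.7, 0.1, 0.6]
width: 0.0851
```

```bash
cat >> h.py <<'E'
def boxes(name,tag,near=None):
    """upright white-topped boxes seen by a camera: centre, size, long axis yaw"""
    c=get_calibration(name);i,d=get_image(name);cv2.imwrite(f"pics/{tag}.png",i);P=cloud(name,d,c)
    hsv=cv2.cvtColor(i,cv2.COLOR_BGR2HSV)
    m=((abs(P[...,2]-.062)<.006)&(hsv[...,1]<160)).astype(np.uint8)
    n,l,st,ce=cv2.connectedComponentsWithStats(m)
    for k in range(1,n):
        if st[k,4]>100:
            w=P[l==k];(x,y),s,a=cv2.minAreaRect((w[:,:2]*1000).astype(np.float32))
            if s[0]<s[1]:a-=90;s=s[::-1]
            if 50<s[0]<75 and 20<s[1]<50:print(tag,ce[k].round(),"xy",round(x,1),round(y,1),"size",np.round(s,1),"yaw",round((a+90)%180-90,1),round(np.median(w[:,2]),4))
    return i,d,c,P
E
python3 - <<'E'
from h import *
s=get_state();print(s["ee_pos"],s["width"],s["ft_force"],np.degrees(np.arctan2(s["ee_rot"][1,0],s["ee_rot"][0,0])))
boxes("top","top2");boxes("wrist","w5")
E
```

```text
[0.5717 0.1083 0.2474] 0.08512880788808434 [0.7461 0.1098 0.6207] -22.77816191549346
top2 [178. 186.] xy 533.8 438.8 size [65.  33.6] yaw 9.5 0.0624
w5 [406. 122.] xy 550.4 213.2 size [63.4 40.3] yaw -22.9 0.0634
```

View pics/w5.png

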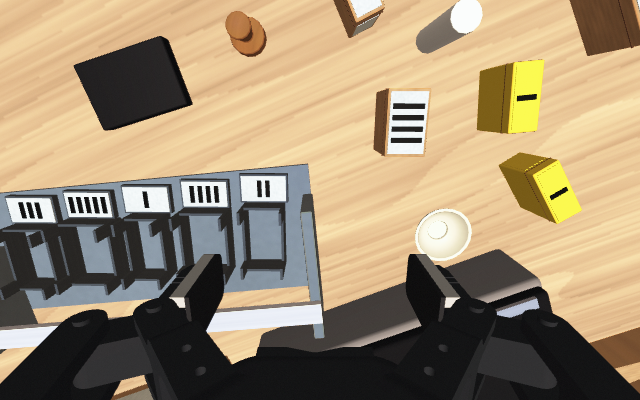

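The bar is back (image row ~315 at the left). Box4 is at (406,122), clear of its neighbours.

>>> step_arm(motion="-6 0 8.85 0 1;-6 0 8.85 0 1;-6 4 8.85 0 1;-6 8 8.85 0 1;-6 11 8.85 0 1")

```text
time: 12.65
ee_pos: [0.5499, 0.2139, 0.1357]
ee_rot: [[0.923, -0.001, 0.386], [-0.386, -0.001, 0.923], [-0.0, -1.0, -0.001]]
ft_force: [0.1, -0.1, 0.6]
width: 0.0852
```

>>> step_arm(motion="0 3 0 0 1;0 6 0 0 1;0 7.5 0 0 1;0 7.5 0 0 1;0 7.5 0 0 1")

```text
time: 13.28
ee_pos: [0.5508, 0.215, 0.0633]
ee_rot: [[0.923, 0.001, 0.385], [-0.385, 0.001, 0.923], [0.001, -1.0, 0.001]]
ft_force: [-0.2, -0.5, -0.4]
width: 0.0854
```

>>> step_arm(motion="0 0 0 0 0.3;0 0 0 0 0.3;0 0 0 0 0.3;0 0 0 0 0.3;0 0 0 0 0.3")

```text
time: 13.9
ee_pos: [0.5502, 0.2151, 0.0629]
ee_rot: [[0.923, 0.0, 0.385], [-0.385, 0.001, 0.923], [0.0, -1.0, 0.001]]
ft_force: [-1.1, -1.3, 5.5]
width: 0.039
```

>>> step_arm(motion="0 -4 0 0 0.3;0 -8 0 0 0.3;0 -12 0 0 0.3;0 -12 0 0 0.3;0 -12 0 0 0.3", grip_force=50)

```text
time: 14.52
ee_pos: [0.5492, 0.2151, 0.1813]
ee_rot: [[0.923, -0.001, 0.384], [-0.384, -0.0, 0.923], [-0.001, -1.0, -0.001]]
ft_force: [-0.4, -0.0, -2.0]
width: 0.0388
```

>>> step_arm(motion="3 0 -4.3 -0.02 0.3;6 0 -9 -0.04 0.3;9 0 -14 -0.06 0.3;12 0 -19 -0.08 0.3;13.95 0 -21.4 -0.093 0.3")

```text
time: 15.15
ee_pos: [0.5952, -0.0403, 0.1805]
ee_rot: [[0.954, -0.003, 0.301], [-0.301, -0.002, 0.954], [-0.002, -1.0, -0.002]]
ft_force: [0.2, 0.8, -2.1]
width: 0.0394
```

>>> step_arm(motion="0 0 0 0 0.3;0 0 0 0 0.3;0 0 0 0 0.3")

```text
time: 15.52
ee_pos: [0.596, -0.0344, 0.1814]
ee_rot: [[0.955, -0.002, 0.295], [-0.295, 0.001, 0.955], [-0.002, -1.0, 0.0]]
ft_force: [0.2, 0.7, -1.8]
width: 0.0391
```

```bash
cat >> h.py <<'E'
O=np.array([.5764,-.1036]);r=np.array([.9545,-.2982]);sy=np.array([.2982,.9545])
def st():
    s=get_state();R=s["ee_rot"];e=s["ee_pos"][:2]-O
    print("ee",s["ee_pos"],"w",round(s["width"],4),"f",s["ft_force"],"yaw",round(np.degrees(np.arctan2(R[1,0],R[0,0])),2),"rack x,y mm",(e@r*1000).round(1),(e@sy*1000).round(1));return s
E
python3 - <<'E'
from h import *
st();c=get_calibration("wrist");i,d=get_image("wrist");cv2.imwrite("pics/w6.png",i)
E
```

```text
ee [ 0.596  -0.0344  0.1814] w 0.0391 f [ 0.192   0.7464 -1.8366] yaw -17.17 rack x,y mm -1.9 71.9
```

View pics/w6.png

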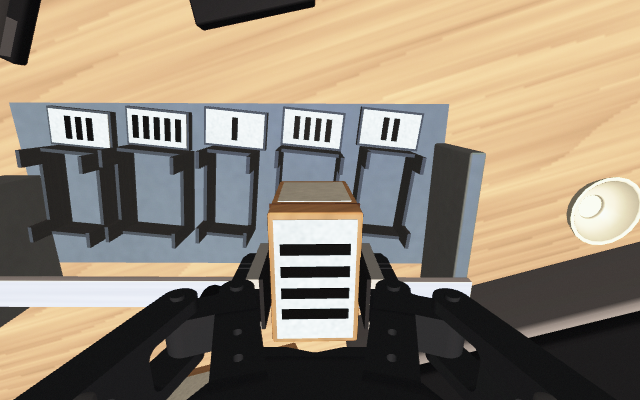

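Box4 hangs straight over bay 4 (bay front at about (278–343,150)). Shifting 2 mm right and lowering.

>>> step_arm(motion="0.1 0 -0.19 -0.003 0.3;0.1 3 -0.19 -0.003 0.3;0.1 5 -0.19 -0.003 0.3;0.1 6.5 -0.19 -0.003 0.3;0.1 6.5 -0.19 -0.003 0.3")

```text
time: 16.2
ee_pos: [0.5964, -0.0381, 0.1165]
ee_rot: [[0.956, -0.001, 0.294], [-0.294, -0.0, 0.956], [-0.001, -1.0, -0.001]]
ft_force: [0.0, -0.0, -2.0]
width: 0.039
```

>>> step_arm(motion="0 1 0 0 0.3;0 2 0 0 0.3;0 3 0 0 0.3;0 4 0 0 0.3;0 4.5 0 0 0.3")

```text
time: 16.82
ee_pos: [0.596, -0.0418, 0.0728]
ee_rot: [[0.955, -0.001, 0.297], [-0.297, -0.003, 0.955], [0.0, -1.0, -0.003]]
ft_force: [-5.1, -7.7, 3.9]
width: 0.0393
```

```bash
python3 -c "
from h import *
st()"
```

```text
ee [ 0.596  -0.0418  0.0728] w 0.0393 f [-5.137  -7.7202  3.9303] yaw -17.3 rack x,y mm 0.3 64.8
```

>>> step_arm(motion="0 0 0 0 0.3;0 0 0 0 0.3")

```text
time: 17.08
ee_pos: [0.596, -0.0418, 0.0725]
ee_rot: [[0.955, -0.001, 0.297], [-0.297, -0.003, 0.955], [0.0, -1.0, -0.004]]
ft_force: [-2.0, -7.5, -4.3]
width: 0.0389
```

Run:
```python
from h import *
st();i,d=get_image("wrist");cv2.imwrite("pics/w7.png",i)
```

```text
ee [ 0.596  -0.0418  0.0725] w 0.0389 f [-1.9505 -7.4529 -4.2639] yaw -17.3 rack x,y mm 0.3 64.8
```

View pics/w7.png

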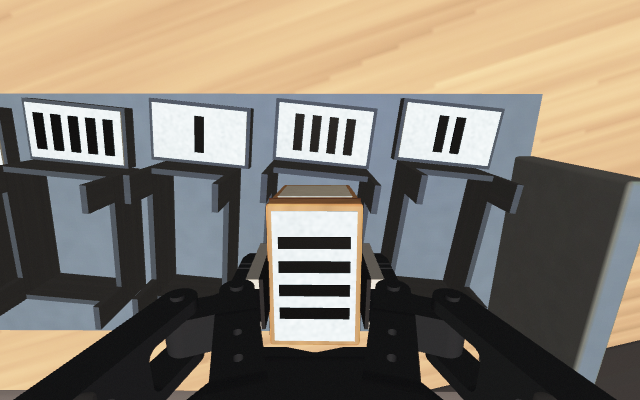

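Run:
```python
from h import *
st();c=get_calibration("wrist");i,d=get_image("wrist");P=cloud("w",d,c)
e=P[...,:2]-O;X=e@r*1000;Y=e@sy*1000;Z=P[...,2]*1000
for nm,lo,hi in(("guides",47,56),("boxtop",60,80)):
    m=((Z>lo)&(Z<hi)&(abs(X)<45)&(Y>-40)&(Y<185)).astype(np.uint8)
    n,l,s,ce=cv2.connectedComponentsWithStats(m)
    for k in range(1,n):
        if s[k,4]>60:
            q=l==k;print(nm,ce[k].round(),s[k,4],"X",np.percentile(X[q],[2,98]).round(1),"Y",np.percentile(Y[q],[2,98]).round(1),"Z",np.percentile(Z[q],[5,50,95]).round(1))
i2,d2,c2,P2=boxes("wrist","w7b")
```

```text
ee [ 0.596  -0.0418  0.0724] w 0.0387 f [-2.0256 -8.0479 -4.9037] yaw -17.3 rack x,y mm 0.3 64.8
guides [554. 250.] 2335 X [-43.4  42.8] Y [183.1 184.9] Z [47.5 51.7 55.6]
guides [264. 187.] 246 X [-43.  -29.3] Y [39.3 43.2] Z [48.8 52.7 53.9]
guides [130. 188.] 403 X [-42.4 -28.7] Y [-24.5 -20.5] Z [47.7 52.1 53.6]
guides [420. 188.] 322 X [-42.6 -29. ] Y [112.9 116.8] Z [47.8 52.4 53.8]
guides [216. 196.] 294 X [-38.3 -24.6] Y [16.4 20.1] Z [47.7 52.4 53.7]
guides [374. 198.] 270 X [-37.7 -24. ] Y [91.8 95.6] Z [47.7 52.5 53.7]
guides [512. 197.] 429 X [-38.  -24.6] Y [157.3 161.6] Z [47.7 51.9 53.5]
guides [315. 194.] 233 X [-33.6 -32.4] Y [47.  83.7] Z [48.3 51.9 55.5]
guides [138. 303.] 218 X [22.8 32.3] Y [-30.8 -27. ] Z [47.4 51.8 53.7]
boxtop [585. 266.] 7000 X [-43.5  42.1] Y [183.1 184.9] Z [61.2 70.4 78.2]
boxtop [314. 264.] 13575 X [-34.4  24.4] Y [39.7 90.7] Z [68.7 76.7 79.6]
```

Each bay is turned about −5.8° relative to the row: the guide tops and the slanted labels both show it. That puts the bay centres at y ≈ 64 in my frame, so the rack origin shifts by −6 mm. I'll lift a little, shift, turn and lower.

>>> step_arm(motion="0 -2.5 0 0 0.3;0 -2.5 -0.55 0.05 0.3;0 -2.5 -0.55 0.1 0.3;0 -2.5 -0.55 0.1 0.3;0 -2.5 -0.55 0.1 0.3")

```text
time: 17.85
ee_pos: [0.5953, -0.0432, 0.0971]
ee_rot: [[0.922, 0.0, 0.387], [-0.387, 0.0, 0.922], [0.0, -1.0, 0.0]]
ft_force: [-0.2, 0.8, -1.6]
width: 0.039
```

```bash
sed -i 's/O=np.array(\[.5764,-.1036\])/O=np.array([.5746,-.1093])/' h.py
python3 - <<'E'
from h import *
st();i,d,c,P=boxes("wrist","w8")
a=np.radians(-23.1);bx=np.array([np.cos(a),np.sin(a)]);by=np.array([-bx[1],bx[0]])
e=P[...,:2]-(O+.07*sy);X=e@bx*1000;Y=e@by*1000;Z=P[...,2]*1000
for nm,lo,hi in(("guides",47,56),("boxtop",70,110)):
    m=((Z>lo)&(Z<hi)&(abs(X)<45)&(abs(Y)<32)).astype(np.uint8)
    n,l,s,ce=cv2.connectedComponentsWithStats(m)
    for k in range(1,n):
        if s[k,4]>60:
            q=l==k;print(nm,ce[k].round(),s[k,4],"X",np.percentile(X[q],[2,98]).round(1),"Y",np.percentile(Y[q],[2,98]).round(1),"Z",np.percentile(Z[q],[5,50,95]).round(1))
E
```

```text
ee [ 0.5953 -0.0432  0.0971] w 0.039 f [-0.2326  0.784  -1.6124] yaw -22.8 rack x,y mm 0.1 69.2
guides [268. 181.] 186 X [-40.5 -26.9] Y [-27.8 -24.8] Z [48.  52.6 53.9]
guides [363. 182.] 188 X [-40.5 -26.6] Y [25.  28.1] Z [48.5 52.5 53.7]
guides [315. 187.] 170 X [-31.2 -30. ] Y [-18.3  18.3] Z [47.2 51.7 55.8]
boxtop [315. 268.] 15661 X [-34.5  26.3] Y [-25.2  25. ] Z [ 88.3 101.7 105.2]
```

Guides are now symmetric about the box. Lowering.

>>> step_arm(motion="0 1 0 0 0.3;0 2 0 0 0.3;0 2.7 0 0 0.3;0 2.7 0 0 0.3;0 2.7 0 0 0.3")

```text
time: 18.52
ee_pos: [0.5953, -0.0437, 0.0703]
ee_rot: [[0.922, 0.0, 0.388], [-0.388, -0.0, 0.922], [0.0, -1.0, -0.0]]
ft_force: [0.1, 0.5, -1.9]
width: 0.0391
```

>>> step_arm(motion="0 0 0 0 0.62;0 0 0 0 0.62;0 0 0 0 0.62;0 0 0 0 0.62;0 -3 0 0 0.62")

```text
time: 19.15
ee_pos: [0.5937, -0.0433, 0.0988]
ee_rot: [[0.922, -0.004, 0.388], [-0.388, -0.0, 0.922], [-0.004, -1.0, -0.002]]
ft_force: [0.3, 1.5, -0.6]
width: 0.0529
```

>>> step_arm(motion="0 -4 0 0 0.62;0 -8 0 0 0.62;0 -14 0 0 0.62;0 -14 0 0 0.62;0 -14 0 0 0.62")

```text
time: 19.77
ee_pos: [0.595, -0.0432, 0.2401]
ee_rot: [[0.922, 0.0, 0.388], [-0.388, 0.001, 0.922], [-0.0, -1.0, 0.001]]
ft_force: [0.7, -0.2, -0.3]
width: 0.0532
```

Run:
```python
from h import *
st();boxes("wrist","w9");print("bay4",O+.07*sy,"bay2",O+.14*sy,"bay1",O)
boxes("top","top3")
```

```text
ee [ 0.595  -0.0432  0.2401] w 0.0532 f [ 0.7263 -0.1772 -0.2834] yaw -22.83 rack x,y mm -0.3 69.1
bay4 [ 0.5955 -0.0425] bay2 [0.6163 0.0243] bay1 [ 0.5746 -0.1093]
top3 [178. 186.] xy 534.1 439.4 size [65.  32.6] yaw 7.5 0.0625
top3 [248. 220.] xy 419.1 208.6 size [64.3 28.9] yaw 3.2 0.0622
```

>>> step_arm(motion="-5.2 0 3.3 -0.09 1;-10.4 0 6.6 -0.18 1;-15.6 0 9.8 -0.27 1;-20.8 0 13.1 -0.36 1;-26 0 16.4 -0.459 1")

```text
time: 20.5
ee_pos: [0.4174, 0.2098, 0.2393]
ee_rot: [[0.998, -0.001, -0.063], [0.063, -0.001, 0.998], [-0.001, -1.0, -0.001]]
ft_force: [0.3, 2.0, -0.4]
width: 0.0854
```

>>> step_arm(motion="0 0 0 0 1;0 0 0 0 1")

```text
time: 20.75
ee_pos: [0.4191, 0.2081, 0.2396]
ee_rot: [[0.998, -0.001, -0.06], [0.06, -0.001, 0.998], [-0.001, -1.0, -0.001]]
ft_force: [0.0, -0.7, -0.3]
width: 0.0854
```

```bash
cat >> h.py <<'E'
def delta(x,y,yaw):
    s=get_state();R=s["ee_rot"];v=np.array([x,y])/1000-s["ee_pos"][:2];y0=np.degrees(np.arctan2(R[1,0],R[0,0]))
    print("move cm: x",(v@R[:2,0]*100).round(2),"z",(v@R[:2,2]*100).round(2),"turn",round(-np.radians(yaw-y0),3),"height",s["ee_pos"][2].round(4))
E
python3 - <<'E'
from h import *
st();boxes("wrist","w10");delta(419,208.6,3.4)
E
```

```text
ee [0.4191 0.2081 0.2396] w 0.0854 f [ 0.0279 -0.6982 -0.2904] yaw 3.44 rack x,y mm -243.0 256.6
w10 [318. 184.] xy 418.4 211.1 size [63.6 27.4] yaw 3.0 0.0633
w10 [519. 293.] xy 529.4 440.4 size [56.1 33.2] yaw 7.6 0.0632
move cm: x -0.06 z 0.12 turn -0.001 height 0.2397
```

>>> step_arm(motion="0 4 0.2 0 1;0 8 0.2 0 1;0 12 0.2 0 1;0 16 0.2 0 1;0 17.6 0.2 0 1")

```text
time: 21.42
ee_pos: [0.4189, 0.2084, 0.0622]
ee_rot: [[0.998, -0.003, -0.057], [0.057, -0.003, 0.998], [-0.003, -1.0, -0.003]]
ft_force: [0.0, 0.7, 0.5]
width: 0.0852
```

>>> step_arm(motion="0 0 0 0 1;0 0 0 0 0.2;0 0 0 0 0.2;0 0 0 0 0.2;0 0 0 0 0.2")

```text
time: 22.05
ee_pos: [0.4196, 0.2109, 0.0652]
ee_rot: [[0.998, 0.001, -0.06], [0.06, 0.001, 0.998], [0.001, -1.0, 0.001]]
ft_force: [-0.9, -0.4, 8.9]
width: 0.0271
```

>>> step_arm(motion="0 0 0 0 0.2;0 -4 0 0 0.2;0 -8 0 0 0.2;0 -12 0 0 0.2;0 -12 0 0 0.2")

```text
time: 22.68
ee_pos: [0.4205, 0.2115, 0.1871]
ee_rot: [[0.998, 0.004, -0.06], [0.06, 0.004, 0.998], [0.005, -1.0, 0.004]]
ft_force: [-0.2, -0.1, -1.7]
width: 0.0267
```

Run:
```python
from h import *
st();delta(*(O*1000),-23)
```

```text
ee [0.4205 0.2115 0.1871] w 0.0267 f [-0.212  -0.1464 -1.6798] yaw 3.46 rack x,y mm -242.7 260.3
move cm: x 13.44 z -32.95 turn 0.462 height 0.1871
```

>>> step_arm(motion="2 0 -5 0.1 0.2;4.5 0 -11 0.2 0.2;7 0 -17 0.3 0.2;9.4 0 -23 0.4 0.2;9.4 0 -23 0.462 0.2")

```text
time: 23.3
ee_pos: [0.5274, -0.0188, 0.1836]
ee_rot: [[0.917, 0.0, 0.4], [-0.4, -0.003, 0.917], [0.001, -1.0, -0.002]]
ft_force: [-0.9, 1.7, -1.3]
width: 0.027
```

Run:
```python
from h import *
st();delta(*(O*1000),-23)
```

```text
ee [ 0.5274 -0.0188  0.1836] w 0.027 f [-0.9416  1.6533 -1.2722] yaw -23.57 rack x,y mm -72.0 72.3
move cm: x 7.94 z -6.41 turn -0.01 height 0.1836
```

>>> step_arm(motion="4 0 -3 -0.008 0.2;8 0 -6.3 -0.008 0.2;8 0 -6.3 -0.008 0.2;8 0 -6.3 -0.008 0.2;8 0 -6.3 -0.008 0.2")

```text
time: 23.92
ee_pos: [0.5753, -0.1011, 0.1837]
ee_rot: [[0.924, -0.001, 0.382], [-0.382, 0.001, 0.924], [-0.001, -1.0, 0.0]]
ft_force: [-0.1, -0.2, -2.0]
width: 0.0269
```

```bash
cat >> h.py <<'E'
def inbay(y,tag):
    """bay frame read-out: guides, held or standing box"""
    c=get_calibration("wrist");i,d=get_image("wrist");cv2.imwrite(f"pics/{tag}.png",i);P=cloud("w",d,c)
    a=np.radians(-23.1);bx=np.array([np.cos(a),np.sin(a)]);by=np.array([-bx[1],bx[0]])
    e=P[...,:2]-(O+y*sy);X=e@bx*1000;Y=e@by*1000;Z=P[...,2]*1000
    for nm,lo,hi in(("guides",47,56),("top",62,73),("held",85,200)):
        m=((Z>lo)&(Z<hi)&(abs(X)<50)&(abs(Y)<33)).astype(np.uint8)
        n,l,s,ce=cv2.connectedComponentsWithStats(m)
        for k in range(1,n):
            if s[k,4]>60:
                q=l==k;print(nm,ce[k].round(),s[k,4],"X",np.percentile(X[q],[1,99]).round(1),"Y",np.percentile(Y[q],[1,99]).round(1),"Z",np.percentile(Z[q],[5,50,95]).round(1))
E
python3 - <<'E'
from h import *
st();inbay(0,"w11");delta(*(O*1000),-23)
E
```

```text
ee [ 0.5753 -0.1011  0.1837] w 0.0269 f [-0.1262 -0.1618 -1.9801] yaw -22.46 rack x,y mm -1.8 8.1
guides [280. 161.] 85 X [-40.4 -26.9] Y [-21.9 -18.8] Z [48.8 52.5 53.8]
guides [330. 163.] 72 X [-40.3 -26.7] Y [19. 22.] Z [48.5 52.7 53.8]
held [314. 258.] 11569 X [-36.2  26.5] Y [-16.7  31.1] Z [151.8 181.7 193.3]
move cm: x 0.23 z -0.79 turn 0.01 height 0.1839
```

>>> step_arm(motion="0.3 0 -0.8 0.01 0.2;0.3 3 -0.8 0.01 0.2;0.3 6 -0.8 0.01 0.2;0.3 6.5 -0.8 0.01 0.2;0.3 6.5 -0.8 0.01 0.2")

```text
time: 24.6
ee_pos: [0.5757, -0.1115, 0.1198]
ee_rot: [[0.919, 0.0, 0.393], [-0.393, -0.0, 0.919], [0.0, -1.0, -0.0]]
ft_force: [0.4, -0.6, -1.7]
width: 0.027
```

Run:
```python
from h import *
st();inbay(0,"w12");delta(*(O*1000),-23)
```

```text
ee [ 0.5757 -0.1115  0.1198] w 0.027 f [ 0.3746 -0.6468 -1.7302] yaw -23.15 rack x,y mm 1.7 -1.8
guides [284. 171.] 141 X [-40.5 -26.9] Y [-21.9 -18.8] Z [48.9 52.6 53.9]
guides [349. 171.] 141 X [-40.6 -26.9] Y [18.9 22. ] Z [48.6 52.6 53.7]
top [315. 180.] 192 X [-31.8 -30.6] Y [-14.3  12.4] Z [62.4 67.6 72.5]
held [316. 316.] 29792 X [-31.4  28.8] Y [-30.9  32.1] Z [115.1 154.4 193.2]
move cm: x -0.22 z 0.14 turn -0.003 height 0.1203
```

>>> step_arm(motion="0 1 0.1 0 0.2;0 2 0.1 0 0.2;0 3 0.1 0 0.2;0 4 0.1 0 0.2;0 4.7 0.1 0 0.2")

```text
time: 25.28
ee_pos: [0.5756, -0.1102, 0.0714]
ee_rot: [[0.92, -0.001, 0.393], [-0.393, 0.0, 0.92], [-0.001, -1.0, -0.0]]
ft_force: [0.2, -0.0, -1.8]
width: 0.0272
```

>>> step_arm(motion="0 0 0 0 0.2;0 0 0 0 0.2")

```text
time: 25.52
ee_pos: [0.576, -0.1103, 0.0722]
ee_rot: [[0.92, 0.0, 0.393], [-0.393, -0.0, 0.92], [0.0, -1.0, 0.0]]
ft_force: [-1.2, -0.4, -2.2]
width: 0.0269
```

Still free of contact, about 1–2 mm up. Releasing with a partial opening, because box4 is next door.

>>> step_arm(motion="0 0.15 0 0 0.2;0 0.15 0 0 0.5;0 0.15 0 0 0.5;0 0.15 0 0 0.5;0 -3 0 0 0.5")

```text
time: 26.15
ee_pos: [0.5745, -0.1099, 0.1008]
ee_rot: [[0.92, -0.004, 0.393], [-0.393, 0.0, 0.92], [-0.004, -1.0, -0.002]]
ft_force: [1.1, -0.1, 0.1]
width: 0.0428
```

>>> step_arm(motion="0 -4 0 0 0.5;0 -8 0 0 0.5;0 -14 0 0 0.5;0 -14 0 0 0.5;0 -14 0 0 0.5")

```text
time: 26.78
ee_pos: [0.5757, -0.1099, 0.242]
ee_rot: [[0.92, 0.0, 0.393], [-0.393, 0.001, 0.92], [-0.0, -1.0, 0.001]]
ft_force: [-0.2, -0.1, 0.4]
width: 0.0425
```

Run:
```python
from h import *
st();inbay(0,"w13");inbay(.07,"w14");boxes("top","top4")
delta(532,439,8)
```

```text
ee [ 0.5757 -0.1099  0.242 ] w 0.0425 f [-0.2238 -0.1095  0.4128] yaw -23.12 rack x,y mm 1.3 -0.3
top [315. 185.] 1828 X [-30.8  31.9] Y [-12.9  14.2] Z [67.9 69.4 70.6]
guides [411. 143.] 72 X [-40.2 -26.5] Y [24.6 28.1] Z [47.6 52.4 53.6]
guides [370. 167.] 115 X [-29.6  32.6] Y [-19.8  16.4] Z [47.4 52.2 54.8]
top [386. 181.] 2727 X [-29.1  33.9] Y [-19.5  19.8] Z [67.7 69.5 70.8]
top4 [178. 186.] xy 534.4 438.5 size [64.8 33.6] yaw 7.8 0.0623
move cm: x -25.54 z 48.79 turn -0.543 height 0.2409
```

View pics/w13.png

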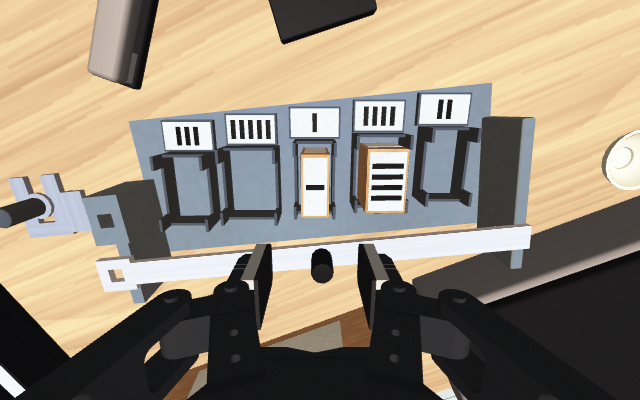

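Box1 at (315,185) and box4 at (386,181) stand in their bays, within 2.5 mm. The pin is in the notch and the bar is open. Next is box2.

>>> step_arm(motion="-2.5 0 5 0 1;-5 0 10 0 1;-7.5 0 15 0 1;-10 0 20 0 1;-12.5 0 25 0 1")

```text
time: 27.55
ee_pos: [0.5585, 0.1704, 0.2412]
ee_rot: [[0.92, -0.001, 0.393], [-0.393, -0.001, 0.92], [-0.001, -1.0, -0.001]]
ft_force: [1.0, 0.1, -0.2]
width: 0.0854
```

>>> step_arm(motion="-2.6 0 4.8 -0.11 1;-5.2 0 9.5 -0.22 1;-7.8 0 14.3 -0.33 1;-10.4 0 19 -0.44 1;-13 0 23.8 -0.543 1")

```text
time: 28.18
ee_pos: [0.5325, 0.44, 0.2407]
ee_rot: [[0.99, -0.002, -0.142], [0.142, -0.002, 0.99], [-0.002, -1.0, -0.001]]
ft_force: [1.2, 0.6, -0.9]
width: 0.085
```

>>> step_arm(motion="0 0 0 0 1;0 0 0 0 1")

```text
time: 28.42
ee_pos: [0.5331, 0.4378, 0.2407]
ee_rot: [[0.99, -0.001, -0.138], [0.138, -0.002, 0.99], [-0.002, -1.0, -0.002]]
ft_force: [0.8, -1.8, -0.1]
width: 0.0854
```

Run:
```python
from h import *
st();boxes("wrist","w15");delta(533,439,8)
```

```text
ee [0.5331 0.4378 0.2407] w 0.0854 f [ 0.7592 -1.7986 -0.1466] yaw 7.94 rack x,y mm -202.8 509.9
w15 [541. 101.] xy 424.7 639.3 size [68.5 29.7] yaw 10.4 0.0621
w15 [319. 186.] xy 533.4 441.7 size [63.3 31.6] yaw 7.7 0.0634
move cm: x -0.03 z 0.2 turn -0.003 height 0.2413
```

>>> step_arm(motion="0 4 0.35 0 1;0 8 0.35 0 1;0 12 0.35 0 1;0 16 0.35 0 1;0 17.7 0.35 0 1")

```text
time: 29.1
ee_pos: [0.5323, 0.4397, 0.063]
ee_rot: [[0.991, -0.002, -0.136], [0.136, -0.003, 0.991], [-0.003, -1.0, -0.003]]
ft_force: [0.4, -0.1, -0.3]
width: 0.0853
```

>>> step_arm(motion="0 0 0 0 1;0 0 0 0 0.25;0 0 0 0 0.25;0 0 0 0 0.25;0 0 0 0 0.25")

```text
time: 29.72
ee_pos: [0.5332, 0.4424, 0.0666]
ee_rot: [[0.99, 0.001, -0.139], [0.139, 0.001, 0.99], [0.001, -1.0, 0.001]]
ft_force: [-0.9, -0.6, 6.5]
width: 0.031
```

>>> step_arm(motion="0 0 0 0 0.25;0 -4 0 0 0.25;0 -8 0 0 0.25;0 -12 0 0 0.25;0 -12 0 0 0.25")

```text
time: 30.35
ee_pos: [0.5343, 0.4432, 0.1893]
ee_rot: [[0.99, 0.005, -0.139], [0.139, 0.005, 0.99], [0.005, -1.0, 0.004]]
ft_force: [-0.6, 0.5, -2.4]
width: 0.0308
```

Run:
```python
from h import *
st();delta(*((O+.14*sy)*1000),-23)
```

```text
ee [0.5343 0.4432 0.1893] w 0.0308 f [-0.6202  0.4509 -2.4246] yaw 7.97 rack x,y mm -203.2 515.3
move cm: x 2.32 z -42.62 turn 0.541 height 0.1893
```

>>> step_arm(motion="0.4 0 -5.5 0.1 0.25;0.8 0 -11 0.2 0.25;1.2 0 -17 0.3 0.25;1.6 0 -23 0.4 0.25;2 0 -28 0.5 0.25")

```text
time: 30.98
ee_pos: [0.5909, 0.1648, 0.1843]
ee_rot: [[0.934, -0.001, 0.357], [-0.357, -0.001, 0.934], [-0.001, -1.0, -0.001]]
ft_force: [1.2, -0.1, -1.7]
width: 0.0307
```

>>> step_arm(motion="0 0 0 0 0.25;0 0 0 0 0.25")

```text
time: 31.22
ee_pos: [0.5907, 0.1682, 0.1844]
ee_rot: [[0.936, -0.002, 0.352], [-0.352, 0.0, 0.936], [-0.001, -1.0, -0.0]]
ft_force: [-0.3, 0.8, -1.1]
width: 0.0312
```

Run:
```python
from h import *
st();delta(*((O+.14*sy)*1000),-23)
```

```text
ee [0.5907 0.1682 0.1844] w 0.0312 f [-0.3294  0.8012 -1.1104] yaw -20.63 rack x,y mm -67.4 269.7
move cm: x 7.47 z -12.57 turn 0.041 height 0.1844
```

>>> step_arm(motion="3.7 0 -5 0.041 0.25;7.5 0 -10 0.041 0.25;7.5 0 -12.6 0.041 0.25;7.5 0 -12.6 0.041 0.25;7.5 3 -12.6 0.041 0.25")

```text
time: 31.85
ee_pos: [0.6184, 0.0262, 0.1565]
ee_rot: [[0.922, 0.004, 0.388], [-0.388, 0.002, 0.922], [0.003, -1.0, 0.004]]
ft_force: [0.5, 0.0, -1.7]
width: 0.031
```

>>> step_arm(motion="0 1.5 0 0 0.25;0 3 0 0 0.25;0 3 0 0 0.25;0 3 0 0 0.25")

```text
time: 32.35
ee_pos: [0.6175, 0.0234, 0.1258]
ee_rot: [[0.92, 0.001, 0.391], [-0.391, 0.0, 0.92], [0.001, -1.0, 0.0]]
ft_force: [0.5, 0.1, -1.5]
width: 0.0307
```

Run:
```python
from h import *
st();inbay(.14,"w16");delta(*((O+.14*sy)*1000),-23)
```

```text
ee [0.6175 0.0234 0.1258] w 0.0307 f [ 0.4736  0.0878 -1.465 ] yaw -23.01 rack x,y mm 1.3 139.4
guides [280. 170.] 132 X [-40.4 -26.5] Y [-23.9 -20.8] Z [49.4 52.6 53.8]
guides [350. 170.] 127 X [-40.4 -26.5] Y [21. 24.] Z [48.8 52.8 53.8]
top [313. 181.] 188 X [-30.7 -29.8] Y [-15.9  14.2] Z [62.4 68.3 72.7]
held [314. 311.] 29436 X [-30.5  30.2] Y [-31.   30.9] Z [117.9 156.5 195.5]
move cm: x -0.15 z 0.05 turn -0.0 height 0.126
```

>>> step_arm(motion="-0.1 1.2 0.07 0 0.25;-0.1 2.4 0.07 0 0.25;-0.1 3.6 0.07 0 0.25;-0.1 4.6 0.07 0 0.25;-0.1 5.2 0.07 0 0.25")

```text
time: 33.02
ee_pos: [0.616, 0.0242, 0.0724]
ee_rot: [[0.92, -0.001, 0.391], [-0.391, -0.0, 0.92], [-0.001, -1.0, -0.001]]
ft_force: [-13.7, -3.3, 48.4]
width: 0.0308
```

>>> step_arm(motion="0 0.1 0 0 0.25;0 0.1 0 0 0.55;0 0.1 0 0 0.55;0 0.1 0 0 0.55;0 -3 0 0 0.55")

```text
time: 33.65
ee_pos: [0.6149, 0.0245, 0.1017]
ee_rot: [[0.92, -0.004, 0.391], [-0.391, -0.001, 0.92], [-0.004, -1.0, -0.002]]
ft_force: [0.6, 0.6, 0.1]
width: 0.0471
```

>>> step_arm(motion="0 -4 0 0 0.55;0 -8 0 0 0.55;0 -14 0 0 0.55;0 -14 0 0 0.55;0 -14 0 0 0.55")

```text
time: 34.28
ee_pos: [0.6162, 0.0246, 0.2431]
ee_rot: [[0.921, 0.0, 0.391], [-0.391, 0.001, 0.921], [-0.0, -1.0, 0.001]]
ft_force: [0.3, 0.2, 0.1]
width: 0.0469
```

Run:
```python
from h import *
st();inbay(.14,"w17");inbay(.07,"w18");inbay(0,"w19")
k=O+.067*r-.001*sy;delta(*(k*1000),-17.35)
c=get_calibration("wrist");i,d=get_image("wrist");P=cloud("w",d,c);e=P[...,:2]-O
m=(P[...,2]>.1165)&(P[...,2]<.125)&(abs(e@sy)<.03)&(abs(e@r-.06)<.04)
print(m.sum());w=P[m]
if len(w):x,_=cv2.minEnclosingCircle((w[:,:2]*1000).astype(np.float32));print("knob",x);delta(*x,-17.35)
```

```text
ee [0.6162 0.0246 0.2431] w 0.0469 f [0.2656 0.2071 0.0911] yaw -23.0 rack x,y mm -0.2 140.2
top [313. 186.] 2077 X [-31.2  31.7] Y [-16.4  14.9] Z [68.  69.4 70.7]
guides [219. 158.] 68 X [-40.2 -26.5] Y [-27.9 -24.6] Z [47.3 52.4 53.7]
guides [253. 169.] 113 X [-29.7   7.5] Y [-17.4  20.7] Z [48.  51.2 55. ]
top [245. 196.] 2593 X [-29.1  33.6] Y [-18.6  20.6] Z [67.8 69.5 70.8]
guides [157. 164.] 71 X [-40.2 -27.7] Y [-22.3 -18.2] Z [47.8 52.3 54.2]
guides [198. 165.] 74 X [-40.1 -26.6] Y [19.2 22.5] Z [47.9 52.2 54. ]
guides [191. 191.] 250 X [-31.5  31.8] Y [-9.5 15.2] Z [47.4 51.3 55. ]
guides [204. 227.] 62 X [25.6 39.7] Y [19.2 22.5] Z [48.4 52.6 54.3]
top [175. 201.] 1915 X [-30.9  31.8] Y [-12.7  14.9] Z [65.3 69.4 70.7]
move cm: x 8.13 z -13.36 turn -0.099 height 0.2418
245
knob (638.1118774414062, -128.2818603515625)
move cm: x 8.03 z -13.18 turn -0.099 height 0.2419
```

All three boxes are standing (tops at 69 mm, offsets ≤2.5 mm). Next I'll pinch the knob.

>>> step_arm(motion="4 0 -5 -0.05 0.6;8.1 0 -10 -0.099 0.6;8.1 0 -13.25 -0.099 0.6;8.1 0 -13.25 -0.099 0.6;8.1 0 -13.25 -0.099 0.6")

```text
time: 35.1
ee_pos: [0.6391, -0.1284, 0.2425]
ee_rot: [[0.955, -0.001, 0.298], [-0.298, 0.001, 0.955], [-0.001, -1.0, 0.0]]
ft_force: [0.0, 0.0, -0.4]
width: 0.0513
```

>>> step_arm(motion="0 4 0 0 0.6;0 8 0 0 0.6;0 12 0 0 0.6;0 12 0 0 0.6;0 12 0 0 0.6")

```text
time: 35.72
ee_pos: [0.6401, -0.1286, 0.1245]
ee_rot: [[0.955, 0.001, 0.297], [-0.297, -0.0, 0.955], [0.001, -1.0, 0.0]]
ft_force: [0.4, 0.2, 1.0]
width: 0.0516
```

```bash
python3 -c "
from h import *
st();delta(638.1,-128.3,-17.35)"
```

```text
ee [ 0.6401 -0.1286  0.1245] w 0.0516 f [0.424  0.2443 1.0189] yaw -17.27 rack x,y mm 68.2 1.1
move cm: x -0.2 z -0.03 turn 0.001 height 0.1245
```

>>> step_arm(motion="-0.2 0.2 0 0 0.1;-0.2 0.2 0 0 0.1;-0.2 0.2 0 0 0.1;-0.2 0.2 0 0 0.1;-0.2 0.2 0 0 0.1")

```text
time: 36.35
ee_pos: [0.6375, -0.1292, 0.1228]
ee_rot: [[0.954, 0.002, 0.299], [-0.299, -0.0, 0.954], [0.001, -1.0, 0.0]]
ft_force: [-3.4, -0.9, 6.7]
width: 0.0186
```

>>> step_arm(motion="-1.5 0 0 0 0.1;-3 0 0 0 0.1;-4.5 0 0 0 0.1;-5.6 0 0 0 0.1;-5.6 0 0 0 0.1")

```text
time: 36.98
ee_pos: [0.585, -0.1127, 0.1228]
ee_rot: [[0.954, 0.004, 0.299], [-0.299, -0.001, 0.954], [0.004, -1.0, 0.0]]
ft_force: [1.1, -2.2, 6.8]
width: 0.0177
```

>>> step_arm(motion="0 0 0 0 0.6;0 0 0 0 0.6;0 0 0 0 0.6;0 0 0 0 0.6;0 -3 0 0 0.6")

```text
time: 37.6
ee_pos: [0.5823, -0.1115, 0.1496]
ee_rot: [[0.955, -0.005, 0.298], [-0.298, 0.0, 0.955], [-0.005, -1.0, -0.001]]
ft_force: [0.3, -0.5, 0.2]
width: 0.0516
```

>>> step_arm(motion="0 -6 0 0 0.6;0 -12 0 0 0.6;-5 -15 0 0 0.6;-5 -15 0 0 0.6;-5 -15 0 0 0.6")

```text
time: 38.22
ee_pos: [0.5362, -0.0966, 0.3012]
ee_rot: [[0.955, 0.001, 0.297], [-0.297, 0.001, 0.955], [0.0, -1.0, 0.001]]
ft_force: [-0.2, 0.2, -0.5]
width: 0.0513
```

Run:
```python
from h import *
st();inbay(.14,"w20");inbay(.07,"w21");inbay(0,"w22")
c=get_calibration("wrist");i,d=get_image("wrist");cv2.imwrite("pics/w23.png",i);P=cloud("w",d,c);e=P[...,:2]-O;X=e@r;Y=e@sy
for nm,x,y,lo,hi in(("knob",.012,-.001,.1165,.125),("pin",-.01,-.262,.114,.123)):
    m=(P[...,2]>lo)&(P[...,2]<hi)&(abs(Y-y)<.03)&(abs(X-x)<.03);w=P[m]
    if len(w):p,_=cv2.minEnclosingCircle((w[:,:2]*1000).astype(np.float32));q=np.array(p)/1000-O;print(nm,len(w),"rack",q@r,q@sy,np.median(w[:,2]))
```

```text
ee [ 0.5362 -0.0966  0.3012] w 0.0513 f [-0.2278  0.1764 -0.4701] yaw -17.3 rack x,y mm -40.4 0.6
guides [419. 190.] 119 X [-31.8  10.3] Y [-17.4  11.1] Z [47.3 51.2 55.3]
top [431. 197.] 850 X [-31.3   4. ] Y [-17.1  14.4] Z [65.  69.3 70.7]
held [434. 222.] 1142 X [-2.4 25. ] Y [-32.2  32.1] Z [85.7 86.9 88.1]
guides [367. 187.] 90 X [-29.8  10.6] Y [-19.9  19.7] Z [47.4 51.2 55. ]
top [374. 198.] 952 X [-29.2   3.7] Y [-19.6  19.7] Z [66.9 69.5 70.9]
top [371. 234.] 97 X [29.1 34.6] Y [-17.9  20.2] Z [67.9 69.2 70.2]
held [374. 223.] 1139 X [-2.3 24.8] Y [-32.4  32.4] Z [85.8 87.  88.1]
top [316. 197.] 688 X [-31.1   2.9] Y [-13.1  14.1] Z [67.4 69.4 70.8]
held [313. 224.] 1287 X [-2.6 24.5] Y [-32.3  32.3] Z [ 85.8  87.4 121.4]
knob 269 rack 0.011304946077575638 1.4682175140359683e-05 0.12080102428993961
pin 271 rack -0.010116805166015633 -0.2610673656237793 0.1186940960113056
```

View pics/w23.png

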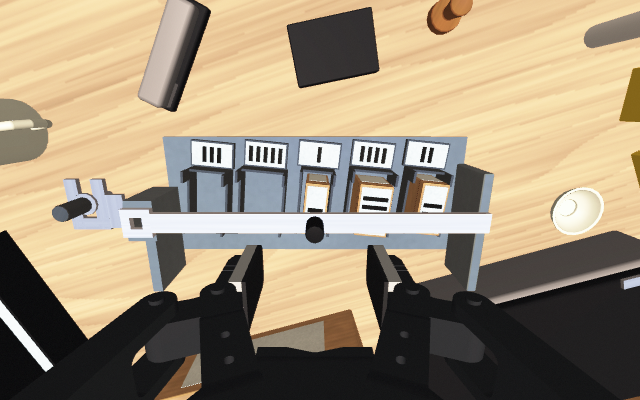

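Everything is as intended. Before handing in, I'll check the odd detection at (0.42,0.64) in w15, in case it is an overlooked box.

Run:
```python
from h import *
a=cv2.imread("pics/w15.png");i,d=get_image("top");cv2.imwrite("pics/t9.png",i)
cv2.imwrite("pics/v.png",np.vstack([cv2.resize(a[:250,400:],(480,500))[:300],cv2.resize(i[130:280,70:310],(480,300))]))
```

```text
(no output)
```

View pics/v.png

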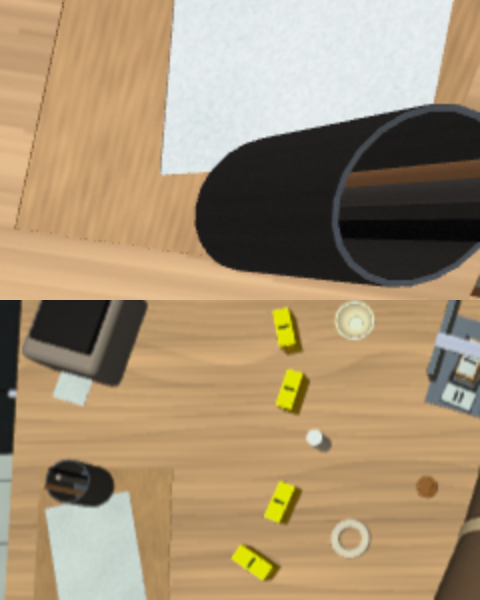

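It is only the pen cup. The table holds nothing but the yellow look-alikes and the unrelated items. Handing in.

```bash
python3 -c "
from cell import *
print(sign_off(), get_state()['time'])"
```

```text
the job is handed in; nothing more can be done
the job is handed in; nothing more can be done
```

The job is done and handed in at about 38 s of the 210 s allowed; the sign-off reports no verdict. The pin hangs in the notch, and the bar was slid back and then shut. The three boxes present (1, 2 and 4) stand in their own bays. No box 3 or 5 was on the table, and the yellow look-alikes and other desk items were left alone.

**Last checks**
- **Pin:** it hangs in the notch with its top at 0.119 m (0.118 m expected) and under 1 mm off the middle line.
- **Bar:** it reads within 1 mm of shut, taken from the knob at rack x = 11.3 mm against 12 mm.
- **Boxes:** each is on its bay floor and within about 2.5 mm of its bay's centre, measured before the bar was shut. The part still visible afterwards had not shifted.
- **Robot:** the gripper stands clear and touches nothing.

**What disagreed or went wrong**
- **Bay angle:** the bays stand turned about 6° from the rack's row, although the description says they share its axes. My first try at box 4 pressed sideways on a guide (about 8 N). I raised it, re-centred and turned it, and then it went in freely.
- **Box 2:** it met the floor with a wrist force of about 50 N, which is under the 120 N limit.

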